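# Draw out the finished plate on its tray

## Task

The run on the thermal cycler has finished and its plate tray has popped part-way out, but a blue tip box stands in the tray's way. Push the tip box aside along the bench until the tray's whole way is clear, then hook a fingertip behind the lip of the tray and gently draw it straight out to its stop, so that the plate can be taken, and let go of it there. Grasp and lift nothing, do not let the tray bump the tip box, do not touch the plate, which stays seated in the tray, and leave everything else on the bench where it is.

Things in the scene. Friction and masses are not known exactly. Their poses are not given: they have to be found in the camera images.
- cycler: the thermal cycler: off-white machine 300 wide, 440 deep, 380 mm high, fixed to the bench at the robot's right. Origin on the bench under the middle of its lower front edge; +x points horizontally into the machine (the tray comes out along -x), y along the front (+y is the side farther from the robot), z up. The lower front, up to 130 mm high, is the plane x = 0; the housing above it stands back 45 mm
- tray_slide (a joint): how far the plate tray is drawn out (m): 0 shut, 0.22 fully out at its firm end stop. It slides along the cycler's -x with about 2.5 N of friction, has no spring and stays where it is left; it starts part-way out, at about 0.115
- tray: the grey plate tray, 150 mm wide; axes as the cycler's, origin on the bench plane in the middle of the lip's inner face line. Seen from the front: lip (5 mm thick, 150 wide, from 61 to 100 mm above the bench); behind it an open finger well (grey floor 66 mm above the bench, from x = 0 to 47 mm, open above and at the sides); then the nest that holds the plate (floor 74, rim 81 mm above the bench; the plate's front edge is 52 mm, its middle 94.5 mm behind the lip)
- tray_lip (a point): point in the middle of the lip, on its inner (well) face at the top edge, 100 mm above the bench; it moves with the tray
- fascia: the teal front panel of the tray, 160 wide, 44 high, 8 mm thick, covering the outside of the lip; its outer face lies 13 mm in front of the lip's inner face, its top edge is 1.5 mm below the lip's; origin and axes as tray. Not to be gripped or pushed
- plate: the white 96-well plate, 127.8 (across the tray, its y) x 85.5 (its x) x 20.5 mm high, about 70 g, lying loose in the tray's nest, 1.5 mm play all round. Origin in the middle of its underside
- tipbox: the tip box standing in front of the tray: blue base, pale lid, 127 (its x) x 86 (its y) x 85 mm high, closed, about 0.15 to 0.3 kg, slides on the bench. Origin in the middle of its underside; its x lies roughly along the tray's way. It reaches into the way of the tray's 160 mm wide front
- tuberack: orange tube rack with capped tubes, 120 x 80 x 45 mm, origin in the middle of its underside; leave alone
- bottle: amber bottle, 62 mm across, 140 mm high, origin in the middle of its underside; leave alone
- pipette: white hand pipette lying along its x, 240 mm long, 30 mm high; origin under its middle; leave alone
- marker: marker pen lying along its x, 133 mm long, 15 mm thick; origin under its middle; leave alone
- applicator: yellow sealing-film paddle, 55 x 100 x 26 mm high; origin in the middle of its underside; leave alone
- mouse: grey computer mouse on a blue mat, 104 x 58 x 32 mm high; origin in the middle of its underside; leave alone

How it is judged:
On the way, in this order (a step that is already met when the one before it is completed fails the run):
1. the tip box stands clear of the tray's way ((y of tipbox in the frame of cycler above 0.105 m or y of tipbox in the frame of cycler below -0.105 m or x of tipbox in the frame of cycler below -0.265 m)), for 0.2 s.
2. the tray is drawn fully out (value of joint tray_slide above 0.212 m), for 0.2 s.
At the end, for the whole second after the job is handed in: The tray is within 8 mm of its outer stop and at rest, the plate is seated in its nest (within 4 mm, level), and the tip box stands upright and at rest on the bench, untouched by the tray (value of joint tray_slide above 0.212 m and not (velocity of joint tray_slide above 0.01 m/s) and velocity of joint tray_slide above -0.01 m/s and x of plate in the frame of tray between 0.0905 and 0.0985 m and y of plate in the frame of tray between -0.004 and 0.004 m and z of plate in the frame of tray between 0.07 and 0.078 m and angle between plate's own z axis and vertical below 0.04 rad and angle between tipbox's own z axis and vertical below 0.05 rad and height (world z) of tipbox between -0.004 and 0.004 m and linear speed of tipbox below 0.01 m/s and contact force between each of tray, fascia and tipbox below 0.2 N).
It fails at once if the tray or its front bumps the tip box, or the tip box is lifted or tipped (contact force between any of tray, fascia and tipbox above 0.2 N or height (world z) of tipbox above 0.015 m or angle between tipbox's own z axis and vertical above 0.3 rad).
It fails at once if the lip is gripped, or the tray's front is pushed from outside (more than 8 N) (contact force between the fingers and fascia above 8 N).
It fails at once if the tray is jerked (faster than 0.35 m/s) (velocity of joint tray_slide above 0.35 m/s).
It fails at once if the robot touches the plate, or the plate is lifted or unseated (more than 7 mm from its seat) (contact force between any of the fingers, the arm and plate above 1 N or not (x of plate in the frame of tray between 0.0875 and 0.1015 m and y of plate in the frame of tray between -0.007 and 0.007 m and z of plate in the frame of tray between 0.067 and 0.081 m)).
It fails at once if a bystander is moved by more than 20 mm (distance of any of tuberack, bottle, pipette, marker, applicator, mouse from where it was at the start of the episode above 0.02 m).
It also fails if it takes over 51 s, if anything falls off the work surface, if the arm or the gripper's body presses on something with over 40 N, if the wrist force passes 120 N, or if a joint passes its speed limit or range.

## Robot

A 7-joint arm with a two-finger parallel gripper is mounted at the origin on the work surface. World frame = base frame: x ahead of the robot, y to its left, z up, the work surface at z = 0. Lengths are in m, angles in rad, forces in N, time in s.
With the tool pointing down it reaches from about 0.425 to 0.95 m from the base axis. Payload 4.7 kg.
Tool frame: the origin (TCP) lies on the centre line of the jaws, within the pads' length; the fingertips stand robot.nose_length ahead of it and the grasp point (between the pads) lies 8 mm behind it (robot.nose_length is the distance from the TCP to the fingertips, in m); z points along the fingers, x is the direction in which the jaws open and shut, and the axes are right-handed (so a half turn about z gives the same grasp; the last joint's range is limited). The gripper opens to 85 mm and grips with 20 to 120 N. Pads are 22 mm wide; open, the fingers measure 114 mm over their backs; the gripper's body (76 mm by 85 mm) begins 54 mm behind the grasp point. The pads swing forward as they close: fully open they stand 13 mm farther back than shut.
Start: joints at [-1.192, 0.469, -0.049, 1.532, 0.024, 1.141, -0.082], TCP at [0.268, 0.62, 0.242] pointing down, gripper open.
Joint ranges: [-2.59, 2.59], [-0.33, 1.99], [-1.39, 1.29], [0.1, 2.45], [-1.04, 4.18], [0.21, 1.99], [-2.66, 2.66]. Speed limits (rad/s): [2.57, 2.57, 3.14, 3.14, 3.14, 3.14, 3.14].

## Interface

Orientations are given as [roll, pitch, yaw] about the fixed x, y, z axes, in that order (R = Rz(yaw) Ry(pitch) Rx(roll)).
In Python, from plant import robot gives the robot as it stands. Calls block until the motion is done:
- robot.goto(position, orientation): joint-space move of the TCP to a pose.
- robot.move_straight(position, vel=0.15, attitude=None, contact_N=None): straight line of the TCP; attitude=None keeps the orientation; vel is the mean speed in m/s. With contact_N (N) it stops when the force on the tool has changed by that much, and returns True; else False.
- robot.move_joints(angles): joint-space move.
- robot.grip(opening, strength=None): opening from 0.0 (shut) to 1.0 (fully open); strength is the grip in N (None keeps the last); returns when the fingers have stopped.
- robot.sleep(seconds).
- robot.inverse_kinematics(position, orientation): joint angles nearest the present ones, or None.
- robot.sense(): the state.
- robot.grab_frame(name): name is "scene" or "top" or "wrist"; returns a dict with "image" (384x512x3 uint8, red, green, blue), "range_z" (384x512 float32, m along the optical axis (not along the pixel's ray), 0 where there is no reading), "fx", "fy", "cx", "cy" (pixels), "R" (3x3) and "t" (3): a world point X has camera coordinates R X + t. Camera axes: x right, y down, z forward; pixel columns grow to the right and rows downward; lengths in m; the calibration is good to about 2 mm. The wrist camera is an equidistant fisheye: a pixel r from the principal point sees the ray r / f radians off the axis. A picture is of the moment at which its call begins.
A pose or a line that the arm cannot do raises robot.IKError and nothing moves.
- robot.close_job(): hands the job in, once; it reports no verdict.
The state is a dict: "t": time; "joint_pos": joint angles; "joint_velocities": joint speeds; "effort": joint torques, N m; "tcp_pos": TCP position; "tcp_rot": TCP orientation; "wrist_force": force on the tool from outside, world axes, zero at the start; "torque": the same for the moment, N m; "opening": opening from 0.0 (shut) to 1.0 (fully open).
Only numpy, scipy, OpenCV 4.12 (cv2) and the standard library are available. Lean on these libraries where they do the work, as an engineer would, in place of code of your own. Each camera call takes 0.05 s, during which the arm holds its last target.

## Working session

There is one attempt and no reset: what is moved stays moved. The work goes in short steps, each a Python script; the robot and the scene stay as the last script left them, time stands still between calls to the robot, and variables do not carry over. Pictures are saved under pics/ and viewed, and the job is handed in when it is done.

```bash
ls; mkdir -p pics; cat > h.py <<'E'
import numpy as np, cv2
from plant import robot
def snap(name,tag):
    f=robot.grab_frame(name); cv2.imwrite(f'pics/{tag}.png',f['image'][:,:,::-1]); np.savez(f'pics/{tag}.npz',**f); return f
def cloud(f):
    z=f['range_z']; v,u=np.mgrid[:z.shape[0],:z.shape[1]]
    P=np.stack([(u-f['cx'])/f['fx']*z,(v-f['cy'])/f['fy']*z,z],-1)
    return (P-f['t'])@f['R']
E
python3 - <<'E'
from h import *
for n in ('scene','top'): 
    f=snap(n,n+'0'); print(f['fx'],f['cx'],f['cy'],f['t'],-f['R'].T@f['t'])
print(robot.sense(), robot.nose_length)
E
```

```text
pics
424.2250449084966 258.9761284060035 190.57420686276157 [-0.24011327  0.5249348   1.03799035] [ 0.25424548 -0.13379093  1.15242966]
411.13532135420104 253.6257376988705 194.49094156763138 [0.04094792 0.56476632 1.10830805] [0.36360959 0.03880519 1.18964982]
{'t': 0.1, 'joint_pos': array([-1.19188942,  0.46934977, -0.04859065,  1.53357025,  0.0240661 ,
        1.14101017, -0.08230152]), 'joint_velocities': array([ 4.81006883e-04, -3.28633496e-03, -2.56709358e-03, -2.28474215e-03,
        1.06115186e-03,  4.69733669e-04, -7.89382428e-05]), 'effort': array([ 3.82338549e-04, -5.11518788e+01, -4.69999539e-02, -2.38392091e+01,
        1.07846875e-02,  4.32143512e-03, -2.09916590e-05]), 'tcp_pos': array([0.26748262, 0.61918752, 0.24137554]), 'tcp_rot': array([3.14155994e+00, 1.75337902e-03, 1.16299881e+00]), 'wrist_force': array([-0.39074656, -0.32926694, -0.34005233]), 'torque': array([ 0.0498296 , -0.00465915, -0.00018245]), 'opening': 0.9969932315619231} 0.011
```

View pics/scene0.png

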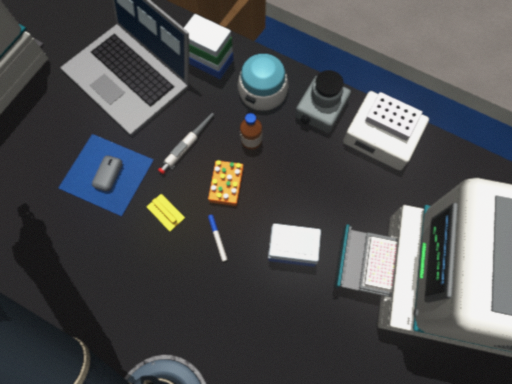

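View pics/top0.png

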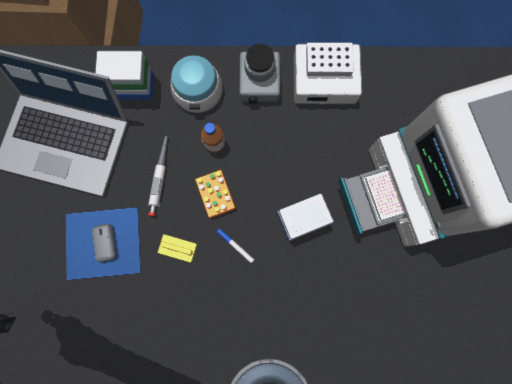

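```bash
python3 - <<'E'
from h import *
for n in ('scene0','top0'):
    f=dict(np.load(f'pics/{n}.npz')); P=cloud(f); im=f['image'].astype(int)
    cv2.imwrite(f'pics/{n}z.png',cv2.resize(f['image'][130:330,250:450] if n=='scene0' else f['image'][110:270,250:450],None,fx=4 if n!='scene0' else 3,fy=4 if n!='scene0' else 3,interpolation=cv2.INTER_CUBIC)[:,:,::-1])
    # teal
    hsv=cv2.cvtColor(f['image'],cv2.COLOR_RGB2HSV)
    teal=(hsv[...,0]>80)&(hsv[...,0]<100)&(hsv[...,1]>120)&(hsv[...,2]>60)
    m=teal&(P[...,2]>.05)&(P[...,2]<.11)
    print(n,'teal',m.sum(),P[m].min(0),P[m].max(0))
    print(np.percentile(P[m][:,2],[5,50,95]))
    # tipbox
    u0,v0=(295,243) if n=='scene0' else (305,217)
    H=P[...,2]
    m=((H>.07)&(H<.1)).astype(np.uint8); k,l=cv2.connectedComponents(m)
    c=l==l[v0,u0]; pts=P[c]; r=cv2.minAreaRect(pts[:,:2].astype(np.float32)*1000)
    print('box',c.sum(),r,np.median(pts[:,2]))
    for (u,v) in ([(345,262),(355,262),(362,262),(380,265),(400,250),(410,250)] if n=='scene0' else [(348,204),(358,202),(368,200),(385,192),(405,190)]): print(u,v,P[v,u])
E
```

```text
scene0 teal 191 [ 0.45505515 -0.2431479   0.08186587] [0.93939635 0.2437463  0.10938867]
[0.09171619 0.09685839 0.10029062]
box 1611 ((500.78070068359375, -97.45022583007812), (85.5196762084961, 124.83834838867188), 22.15164566040039) 0.08378728091768828
345 262 [ 0.51276579 -0.23132307  0.10121336]
355 262 [ 0.5345532  -0.25713624  0.06383153]
362 262 [ 0.53959252 -0.27096163  0.07804985]
380 265 [ 0.55132894 -0.31155263  0.09121511]
400 250 [ 0.59793388 -0.3326242   0.12935856]
410 250 [ 0.6096099  -0.3536496   0.13012564]
top0 teal 193 [ 0.45344882 -0.24230774  0.08546306] [ 0.60541479 -0.19215377  0.10397959]
[0.09073217 0.09802941 0.10189004]
box 1445 ((501.17742919921875, -97.43041229248047), (84.8238754272461, 124.8645248413086), 22.122089385986328) 0.08529267768775362
348 204 [ 0.53316107 -0.21250847  0.08587705]
358 202 [ 0.54234688 -0.24549075  0.0634331 ]
368 200 [ 0.54623672 -0.27026278  0.07477055]
385 192 [ 0.56517467 -0.31171011  0.09436606]
405 190 [ 0.5643175  -0.3531372   0.12933044]
```

View pics/scene0z.png

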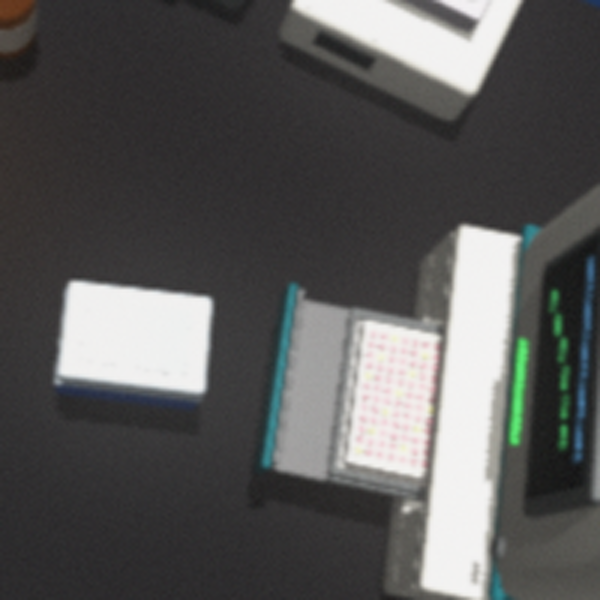

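View pics/top0z.png

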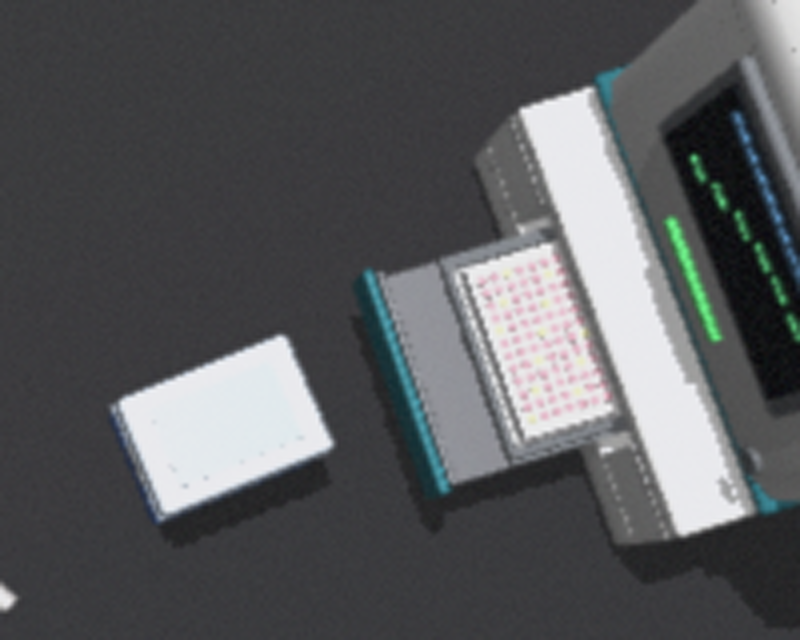

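```bash
python3 - <<'E'
from h import *
L=[]
for n in ('scene0','top0'):
    f=dict(np.load(f'pics/{n}.npz')); P=cloud(f); hsv=cv2.cvtColor(f['image'],cv2.COLOR_RGB2HSV)
    t=(hsv[...,0]>80)&(hsv[...,0]<100)&(hsv[...,1]>120)&(hsv[...,2]>60)&(P[...,2]>.09)&(P[...,2]<.106)&(P[...,1]<-.17)&(P[...,1]>-.26)&(P[...,0]<.62)
    p=P[t][:,:2].astype(np.float32); vx,vy,x0,y0=cv2.fitLine(p,cv2.DIST_HUBER,0,.01,.01).ravel()
    if vx<0: vx,vy=-vx,-vy
    Y=np.array([vx,vy]);X=np.array([vy,-vx]); s=(p-[x0,y0])@Y
    print(n,'teal yaw',np.degrees(np.arctan2(vy,vx)),s.max()-s.min(), 'mid',np.array([x0,y0])+Y*(s.max()+s.min())/2, np.std((p-[x0,y0])@X))
    # ledge z=.13
    R=((P[...,2]>.122)&(P[...,2]<.14)&(P[...,1]<-.25)&(P[...,0]<.85)&(P[...,0]>.35)).astype(np.uint8)
    k,l,st,_=cv2.connectedComponentsWithStats(R); i=1+st[1:,4].argmax(); q=P[l==i][:,:2].astype(np.float32)
    r=cv2.minAreaRect(q*1000); print('ledge',r,st[i,4])
    a=q@X; b=q@Y
    # front edge per y-bin
    bins=np.arange(b.min()+.01,b.max()-.01,.01); e=[(c,np.percentile(a[abs(b-c)<.005],3)) for c in bins if (abs(b-c)<.005).sum()>5]
    e=np.array(e); pf=np.polyfit(e[:,0],e[:,1],1); print('front slope deg',np.degrees(pf[0]),'len',b.max()-b.min(),'front X',np.median(e[:,1]),'Ymid',(b.max()+b.min())/2,'teal X',X@[x0,y0],'teal Y',Y@[x0,y0]+(s.max()+s.min())/2)
    m=((P[...,2]>.086)&(P[...,2]<.105)&(hsv[...,2]>120)&(P[...,1]<-.24)&(P[...,1]>-.4)&(P[...,0]>.4)&(P[...,0]<.7)).astype(np.uint8)
    k,l,st,_=cv2.connectedComponentsWithStats(m); i=1+st[1:,4].argmax(); q=P[l==i][:,:2].astype(np.float32)
    print('plate',cv2.minAreaRect(q*1000),(q@X).min(),((q@Y).min()+(q@Y).max())/2,np.ptp(q@Y))
E
```

```text
scene0 teal yaw 17.30052 0.15603709 mid [ 0.5292496  -0.21750681] 0.0018373638
ledge ((573.7568359375, -360.3370056152344), (300.572021484375, 59.62717056274414), 19.221818923950195) 2722
front slope deg -0.09333133416013983 len 0.29964584 front X 0.49014632403850555 Ymid 0.4408739 teal X 0.3650565 teal Y 0.4406224
plate ((558.5201416015625, -309.5350341796875), (123.22005462646484, 66.40741729736328), 17.513883590698242) 0.42831576 0.44122708 0.123110205
top0 teal yaw 17.198992 0.15756556 mid [ 0.52933055 -0.21672069] 0.0022150227
ledge ((574.8189697265625, -361.3450622558594), (300.5615234375, 56.08781433105469), 17.318172454833984) 2395
front slope deg -0.047566256606475975 len 0.3005077 front X 0.48930174112319946 Ymid 0.4422813 teal X 0.36354816 teal Y 0.44157842
plate ((558.9166870117188, -311.18463134765625), (121.83696746826172, 70.253173828125), 17.255578994750977) 0.4274068 0.44192505 0.12186754
```

```bash
cat >> h.py <<'E'
a=np.radians(17.25); Yc=np.array([np.cos(a),np.sin(a)]); Xc=np.array([np.sin(a),-np.cos(a)])
def W(x,y,z): 
    p=(0.490+x)*Xc+(0.4415+y)*Yc; return [p[0],p[1],z]
def C(p): p=np.asarray(p)[...,:2]; return np.stack([p@Xc-0.490,p@Yc-0.4415],-1)
def st():
    s=robot.sense(); print('t %.2f'%s['t'],'c',C(s['tcp_pos']).round(4),s['tcp_pos'].round(4),'F',s['wrist_force'].round(2),'op',round(s['opening'],3))
E
python3 - <<'E'
from h import *
o=[np.pi,0,np.radians(107.25)]
q=robot.inverse_kinematics(W(-.248,-.07,.038),o); print(q); print(robot.inverse_kinematics(W(-.248,.1,.038),o))
robot.goto(W(-.248,-.07,.2),o); robot.grip(0.7); st()
robot.move_straight(W(-.248,-.07,.038),vel=.15); st()
snap('scene','scene1')
E
```

```text
[-0.01692228  0.42077015  0.2406946   2.25149721 -0.20872598  0.48917042
  2.26018324]
[-0.06133003  0.58448938  0.14680767  1.90408463 -0.13165432  0.66219495
  2.03729534]
t 3.16 c [-0.2481 -0.0699] [ 0.4266 -0.1209  0.2   ] F [-0.04 -0.2   0.39] op 0.701
t 4.39 c [-0.2476 -0.0695] [ 0.4271 -0.1212  0.0386] F [ 0.09  0.1  -0.49] op 0.695
```

View pics/scene1.png

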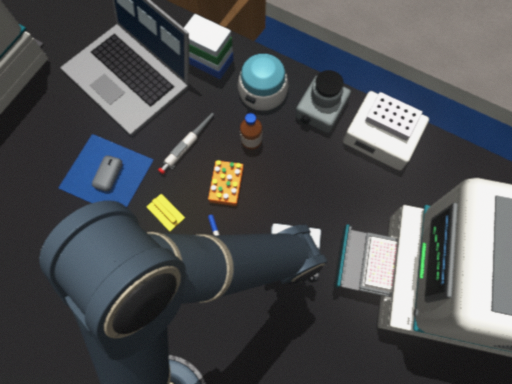

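The arm is behind the box on the robot's side, with the box around pixel (300, 232) and nothing touched. Now I'll push.

```bash
python3 - <<'E'
from h import *
robot.move_straight(W(-.248,-.03,.038),vel=.06); st()
robot.move_straight(W(-.248,.1,.038),vel=.06); st()
robot.move_straight(W(-.248,.06,.038),vel=.1)
robot.move_straight(W(-.22,.02,.2),vel=.2); st()
o=[np.pi,0,np.radians(17.25)]
robot.grip(0.0)
for n in ('top','scene'):
    f=snap(n,n+'2'); P=cloud(f); H=P[...,2]; c=C(P)
    m=(H>.075)&(H<.095)&(c[...,0]<-.16)&(c[...,0]>-.4)&(c[...,1]>.06)&(c[...,1]<.3)
    q=c[m].astype(np.float32)*1000; print(n,len(q),cv2.minAreaRect(q),np.median(H[m]))
E
```

```text
t 5.26 c [-0.248 -0.03 ] [ 0.4647 -0.1091  0.0379] F [-0.31 -0.27  0.58] op 0.697
t 7.58 c [-0.248   0.0999] [ 0.5888 -0.0706  0.038 ] F [-0.97  0.58 -0.44] op 0.704
t 9.12 c [-0.2208  0.0198] [ 0.5204 -0.1203  0.199 ] F [ 0.47 -0.91 -0.98] op 0.701
top 1363 ((-305.8963623046875, 182.52999877929688), (125.88516998291016, 270.2001647949219), 64.08827209472656) 0.0851491726484769
scene 79 ((-297.3890075683594, 181.43649291992188), (27.92660903930664, 29.728796005249023), 3.5596656799316406) 0.08335941068597204
```

View pics/top2.png

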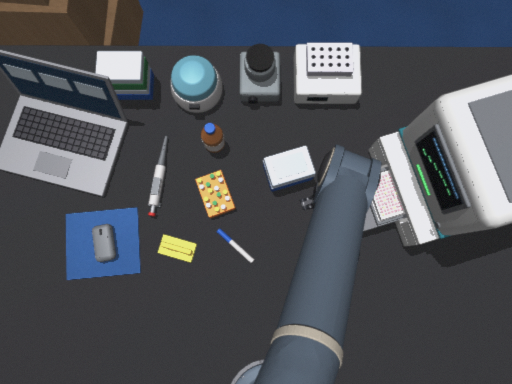

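```bash
python3 - <<'E'
from h import *
f=dict(np.load('pics/top2.npz')); P=cloud(f); H=P[...,2]
m=((H>.078)&(H<.092)&(f['image'].min(-1)>130)).astype(np.uint8); k,l=cv2.connectedComponents(m); c=l==l[167,290]
q=C(P)[c].astype(np.float32)*1000; r=cv2.minAreaRect(q); print(c.sum(),r,cv2.boxPoints(r).round())
E
```

```text
1330 ((-248.22488403320312, 155.22454833984375), (85.65313720703125, 124.46585083007812), 89.79660034179688) [[-311.  113.]
 [-186.  112.]
 [-186.  198.]
 [-310.  198.]]
```

```bash
python3 - <<'E'
from h import *
o=[np.pi,0,np.radians(17.25)]
robot.goto(W(-.0945,0,.2),o); st()
print(robot.move_straight(W(-.0945,0,.115),vel=.12)); st()
snap('wrist','wrist3'); snap('scene','scene3'); snap('top','top3')
E
```

```text
t 10.86 c [-0.0951  0.0003] [ 0.539  -0.2461  0.1998] F [-0.09  0.05  0.21] op -0.003
False
t 11.72 c [-0.094   0.0002] [ 0.5393 -0.2472  0.1156] F [-0.4   0.01  0.29] op -0.004
```

View pics/wrist3.png

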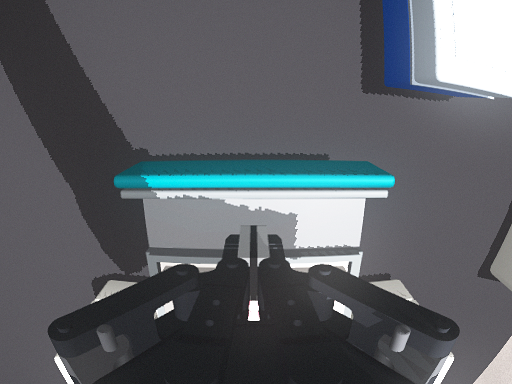

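View pics/scene3.png

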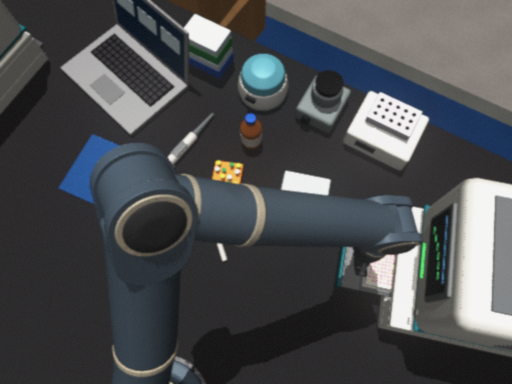

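The wrist view shows the shut fingertips at about (253, 235). They sit over the well, between the lip (row 195) and the nest's front wall (row 250). I'll check this numerically with the wrist depth.

```bash
python3 - <<'E'
from h import *
f=dict(np.load('pics/wrist3.npz')); z=f['range_z']
for u in (200,310,255):
  for v in (165,172,180,186,190,195,200,215,230,240,246,252,256,262,268):
    d=np.array([(u-f['cx']),(v-f['cy'])]); r=np.hypot(*d); th=r/f['fx']; ray=np.array([*(d/r*np.tan(th)),1])
    p=(ray*z[v,u]-f['t'])@f['R']; print(u,v,(C(p)*1000).round(1),round(p[2]*1000,1))
E
```

```text
200 165 [-128.8  -32.5] 74.0
200 172 [-128.6  -29.4] 91.9
200 180 [-125.7  -28.5] 97.7
200 186 [-122.5  -28.6] 97.9
200 190 [-120.1  -28.9] 97.2
200 195 [-118.   -28.6] 99.5
200 200 [-103.9  -35.2] 65.7
200 215 [-93.4 -35.9] 65.4
200 230 [-82.6 -36.5] 65.6
200 240 [-74.9 -37.1] 65.3
200 246 [-69.6 -37.7] 64.2
200 252 [-70.3 -36. ] 74.2
200 256 [-70.  -35.2] 79.0
200 262 [-66.  -35.4] 80.0
200 268 [-61.2 -35.8] 79.8
310 165 [-128.7   33.4] 73.9
310 172 [-128.7   30. ] 92.4
310 180 [-125.8   29. ] 98.4
310 186 [-122.5   29.2] 98.0
310 190 [-120.6   29.1] 99.0
310 195 [-117.5   29.4] 98.2
310 200 [-103.9   36.2] 65.8
310 215 [-93.3  36.9] 65.5
310 230 [-82.3  37.7] 65.3
310 240 [-75.1  38.1] 66.0
310 246 [-70.4  38.4] 65.9
310 252 [-70.5  36.9] 74.8
310 256 [-70.5  35.9] 80.2
310 262 [-65.6  36.4] 79.6
310 268 [-106.    20.6] 152.1
255 165 [-128.7    0.4] 74.6
255 172 [-128.4    0.3] 91.5
255 180 [-126.     0.3] 99.0
255 186 [-122.4    0.3] 97.9
255 190 [-120.7    0.3] 99.2
255 195 [-118.1    0.3] 99.8
255 200 [-103.4    0.5] 64.0
255 215 [-93.5   0.5] 65.3
255 230 [-105.1    0.2] 114.9
255 240 [-1.051e+02  1.000e-01] 125.9
255 246 [-1.047e+02  1.000e-01] 130.9
255 252 [-1.051e+02  1.000e-01] 137.2
255 256 [-105.1    0. ] 140.6
255 262 [-103.3    0. ] 142.4
255 268 [-100.1    0. ] 141.9
```

```bash
python3 - <<'E'
from h import *
print(robot.move_straight(W(-.0945,0,.088),vel=.05,contact_N=8)); st()
print(robot.move_straight(W(-.107,0,.088),vel=.02)); st()
print(robot.move_straight(W(-.195,0,.088),vel=.05,contact_N=15)); st()
print(robot.move_straight(W(-.214,0,.088),vel=.02,contact_N=15)); st()
snap('wrist','wrist4'); snap('top','top4')
E
```

```text
False
t 12.56 c [-0.0943 -0.0001] [ 0.5389 -0.247   0.0879] F [-0.21  0.52  0.29] op -0.004
False
t 13.33 c [-1.068e-01  1.000e-04] [ 0.5354 -0.235   0.0881] F [ 0.7  -1.38 -0.37] op 0.002
False
t 15.24 c [-0.1951 -0.    ] [ 0.5091 -0.1507  0.0879] F [ 0.59 -2.41  0.9 ] op 0.004
True
t 16.07 c [-2.095e-01 -2.000e-04] [ 0.5047 -0.137   0.0879] F [ 0.49 -0.77  0.24] op 0.0
```

View pics/wrist4.png

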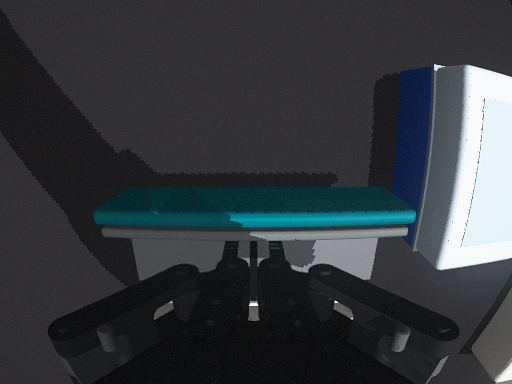

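The stop was felt at tool x = -0.2095. The view shows the lip (row 232) against the fingers, and the tip box (from column 395) standing clear beside the fascia. Next I'll release and rise.

```bash
python3 - <<'E'
from h import *
robot.move_straight(W(-.199,0,.088),vel=.03); st()
robot.move_straight(W(-.199,0,.2),vel=.1); st()
fw=snap('wrist','wrist5')
robot.goto(W(-.3,-.2,.3),[np.pi,0,np.radians(17.25)])
for n in ('top','scene'):
    f=snap(n,n+'5'); P=cloud(f); H=P[...,2]; c=C(P); hsv=cv2.cvtColor(f['image'],cv2.COLOR_RGB2HSV)
    t=(hsv[...,0]>80)&(hsv[...,0]<100)&(hsv[...,1]>120)&(H>.085)&(H<.106)&(c[...,0]<-.15)&(c[...,0]>-.3)&(abs(c[...,1])<.1)
    print(n,'teal',t.sum(),np.median(c[t],0),c[t].min(0),c[t].max(0))
    m=((H>.078)&(H<.092)&(f['image'].min(-1)>130)&(c[...,1]>.09)&(c[...,1]<.22)&(c[...,0]>-.33)&(c[...,0]<-.17))
    print('box',m.sum(),cv2.minAreaRect(c[m].astype(np.float32)*1000))
    m=(H>.087)&(H<.104)&(hsv[...,2]>120)&(c[...,0]>-.19)&(c[...,0]<-.03)&(abs(c[...,1])<.09)
    print('plate',m.sum(),cv2.minAreaRect(c[m].astype(np.float32)*1000),np.median(H[m]))
E
```

```text
t 16.62 c [-1.988e-01 -1.000e-04] [ 0.5079 -0.1473  0.0879] F [ 0.2   0.61 -0.63] op 0.003
t 17.89 c [-0.1993 -0.0003] [ 0.5075 -0.1468  0.1994] F [0.12 0.02 0.46] op 0.0
top teal 202 [-0.23134903 -0.00338224] [-0.23430152 -0.07869074] [-0.22609159  0.07886578]
box 1329 ((-248.22711181640625, 155.24073791503906), (85.4615707397461, 124.7045669555664), 89.66643524169922)
plate 1350 ((-125.56190490722656, -0.03285980224609375), (122.00191497802734, 81.90740966796875), 89.92230987548828) 0.09438029506960499
scene teal 143 [-0.23006875 -0.00786386] [-0.23315281 -0.0795241 ] [-0.22684265  0.07759375]
box 1385 ((-248.82034301757812, 154.29623413085938), (124.77889251708984, 85.71322631835938), 0.1461639255285263)
plate 1548 ((-126.30426788330078, -0.4468269348144531), (80.519775390625, 123.04938507080078), 0.15793593227863312) 0.0927130072855804
```

View pics/top5.png

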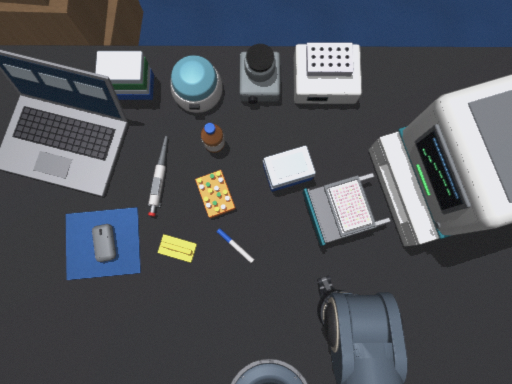

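View pics/scene5.png

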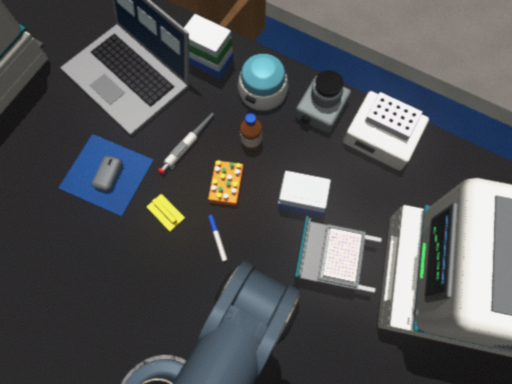

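Both views show the tray fully out, with the teal front at (315, 215) in the top view and the plate level at x = -0.126, as expected. The tip box is 32 mm clear at (289, 167), and the bystanders are where they were.

```bash
python3 - <<'E'
from h import *
robot.sleep(.3); robot.close_job()
E
```

```text
the job is handed in; nothing more can be done
```

I pushed the tip box about 147 mm aside, away from the robot. I then hooked the closed fingertips behind the lip, drew the tray out gently until I felt its stop, backed off and cleared the arm. The job was handed in at about 20 s; the interface reports no verdict.

Last checks, from both cameras (positions in the cycler's frame):
- **Tray:** its outer face is at x ≈ -0.2335 m, so it is drawn out about 0.220 m.
- **Plate:** it is seated, with its middle at x ≈ -0.126 m and y ≈ 0 (expected -0.1255 m and 0), and its top is 93–94 mm above the bench.
- **Tip box:** its centre is at x ≈ -0.248 m, y ≈ +0.155 m, about 32 mm clear of the tray's front. It stands upright.
- **Bystanders:** they look unmoved in the pictures; I did not measure them numerically.

No check failed. The two cameras agreed to within about 2 mm.

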